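# Load the hinge arms into the feed chute

## Robot

A 7-joint arm with a two-finger parallel gripper is mounted at the origin on the work surface. World frame = base frame: x ahead of the robot, y to its left, z up, the work surface at z = 0. Lengths are in m, angles in rad, forces in N, time in s.
With the tool pointing down it reaches from about 0.4 to 0.875 m from the base axis. Payload 6.5 kg.
Tool frame: the origin (TCP) lies between the finger pads; the fingertips stand 22 mm ahead of it and the grasp point (between the pads) lies 3 mm ahead of it; z points along the fingers, y is the line along which they close (so a half turn about z gives the same grasp; the last joint's range is limited). The gripper opens to 88 mm and grips with 3 to 60 N. Pads are 18 mm wide; open, the fingers measure 123 mm over their backs; the gripper's body (75 mm by 187 mm) begins 45 mm behind the grasp point.
Start: joints at [1.056, 0.536, -0.004, 1.538, 0.003, 1.067, -0.071], TCP at [0.282, -0.586, 0.261] pointing down, gripper open.
Joint ranges: [-2.7, 2.7], [-0.37, 2.16], [-1.27, 1.26], [0.24, 2.4], [-1.31, 4.45], [0.19, 1.91], [-2.76, 2.76]. Speed limits (rad/s): [2.39, 2.39, 3.14, 3.14, 3.14, 3.14, 3.14].

## Interface

Orientations are given as a rotation vector (axis times angle).
In Python, from station import env gives the robot as it stands.
- The arm moves only by the tool jog_arm, called as name([rows], argument=value, ...), one row to a line, values as JSON. Schema: {"type":"object","properties":{"increments":{"type":"array","items":{"type":"array","items":{"type":"array","items":{"type":"number"},"minItems":7,"maxItems":7},"minItems":1,"maxItems":20},"minItems":1,"maxItems":1},"only":{"type":"string"},"quiet":{"type":"boolean"},"lines":{"type":"string"}},"required":["increments"],"additionalProperties":false}. increments is a list that holds a single list of rows (three levels of brackets), with 1 to 20 rows, each of 7 numbers: dx, dy, dz in shares of the most that a row can go, 1 being 50 mm, then a rotation vector rx, ry, rz in fractions of the full range, 1 being 2 pi rad, then the finger opening in m; each row shifts and turns the commanded pose from where the row before left it, along the tool's axes as they then stand; what a row does not reach is not made up. A row lasts 1/10 s, in which the tool goes at most 0.05 m and 0.15 rad, less where a joint would pass 70% of its speed; a pose out of reach is approached as far as the arm can. The fingers move at their own pace and stop on an object; the grip force is fixed at half the most. Time passes only in rows, so rows that do not move let the fingers close. The tool returns the time, the measured TCP pose, the force, the opening and the grip force at its end. only (a regular expression) keeps the lines of the reply that match it, lines (a string "A,B") keeps lines A to B, and quiet returns only ok. A shift or turn number past 1, either way, is cut back to 1. Input that does not fit is refused with a message, and nothing moves.
- env.observe(): the state, without advancing time (a new reading comes with each control period).
- env.grab_frame(name): name is "side" or "top" or "wrist"; returns a dict with "pixels" (420x560x3 uint8, blue, green, red), "intrinsics" (3x3 intrinsics, pixels), "position" and "rotation" of the camera in the world; the wrist camera has in their place "hand_eye" (4x4, takes a point from camera to tool coordinates, whose origin is the TCP and whose axes are the flange's). Camera axes: x right, y down, z forward; pixel columns grow to the right and rows downward; lengths in m; the calibration is good to about 2 mm. A picture is of the moment at which its call begins: read the wrist's pose just before it. There is no depth.
- env.job_done(): hands the job in; it is judged then, once.
The state is a dict: "t": time; "qpos": joint angles; "qd": joint speeds; "effort": joint torques, N m; "tcp_pos": TCP position; "tcp_rot": TCP orientation; "ft_force": force on the tool from outside, world axes, zero at the start; "ft_torque": the same for the moment, N m; "grip_width": finger opening in m; "grip_force": force on a finger pad.
Only numpy, scipy, OpenCV 4.12 (cv2) and the standard library are available. Lean on these libraries where they do the work, as an engineer would, in place of code of your own. Each camera call takes 0.05 s, during which the arm holds its last target. There are 200 camera calls.

## Task

Load the two hinge arms with yellow noses into the sloping feed chute, flange down and yellow nose pointing down the slope, so that they slide down and queue one behind the other against the orange stop. Leave the hinge arm with the black nose where it lies.

Things in the scene. Friction and masses are not known exactly. Their poses are not given: they have to be found in the camera images.
- hinge_a: mm: hinge arm, 90 long x 36 wide, 0.15 kg, lying web up: 6 mm flange; upright steel web to grip (46 long, 16 wide, top 38 above underside); yellow nose block 18 high, 20 long; tail tab 16 high. Origin: underside below web middle; x to the yellow nose (tip at +58, tail at -32), z up. To be loaded; either goes first.
- hinge_b: mm: hinge arm, 90 long x 36 wide, 0.15 kg, lying web up: 6 mm flange; upright steel web to grip (46 long, 16 wide, top 38 above underside); yellow nose block 18 high, 20 long; tail tab 16 high. Origin: underside below web middle; x to the yellow nose (tip at +58, tail at -32), z up. To be loaded; either goes first.
- hinge_black: mm: hinge arm, 90 long x 36 wide, 0.15 kg, lying web up: 6 mm flange; upright steel web to grip (46 long, 16 wide, top 38 above underside); black nose block 18 high, 20 long; tail tab 16 high. Origin: underside below web middle; x to the black nose (tip at +58, tail at -32), z up. Not wanted: leave alone.
- chute: mm: fixed chute, floor 300 long, 56 wide, 25 deg slope; blue walls 10 high, 4 thick; orange stop 30 high at low end. High end 182 above bench. Slick: arms slide by themselves. Origin: on bench under stop's inner face; x level uphill, y across, z up. Floor on centre line, s up the slope from stop: x=0.906s, z=45+0.423s mm. Fully down, the arms' origins are at s=58 and 148.

How it is judged:
By the outcome, as a careful person would: the job done as asked, in the order asked, and still so for the second after the job is handed in, with the robot touching nothing.
It also fails if it takes over 53 s, if anything falls off the work surface, if the arm or the gripper's body presses on something with over 40 N, if the wrist force passes 120 N, or if a joint passes its speed limit or range.

## Working session

There is one attempt and no reset: what is moved stays moved. The work goes in short steps, Python scripts to look and compute and a tool call to move; the robot and the scene stay as the last step left them, time stands still between calls to the robot, and variables do not carry over. Pictures are saved under pics/ and viewed, at most 11 in all, crops included, and the job is handed in when it is done.

```bash
ls; mkdir -p pics
```

Run:
```python
from station import env
import cv2, numpy as np
o=env.observe()
print({k:np.round(v,3).tolist() for k,v in o.items()})
for n in ("top","side"):
    f=env.grab_frame(n); cv2.imwrite(f"pics/{n}0.png",f["pixels"]); np.savez(f"pics/{n}.npz",K=f["intrinsics"],p=f["position"],R=f["rotation"])
    print(n,f["intrinsics"],f["position"],f["rotation"])
```

```text
pics
station.py
{'t': 0.0, 'qpos': [1.056, 0.537, -0.004, 1.539, 0.003, 1.067, -0.071], 'qd': [0.0, -0.001, -0.001, -0.001, 0.002, -0.001, 0.001], 'effort': [0.001, -57.098, 0.991, -25.161, -0.056, 0.018, 0.0], 'tcp_pos': [0.282, -0.585, 0.26], 'tcp_rot': [-3.061, -0.699, 0.001], 'ft_force': [0.323, -0.447, 0.724], 'ft_torque': [-0.04, -0.021, 0.029], 'grip_force': 0.0, 'grip_width': 0.088}
top [[432.55688537   0.         279.80386093]
 [  0.         432.55688537 207.03741441]
 [  0.           0.           1.        ]] [ 0.47637953 -0.00144461  1.08695201] [-2.23405989  2.17995496 -0.08351845]
side [[479.7178793    0.         274.69784141]
 [  0.         479.7178793  216.18552867]
 [  0.           0.           1.        ]] [-0.03041141  0.54246421  0.82308696] [-1.02670607  2.44982188 -0.99129726]
```

View pics/top0.png

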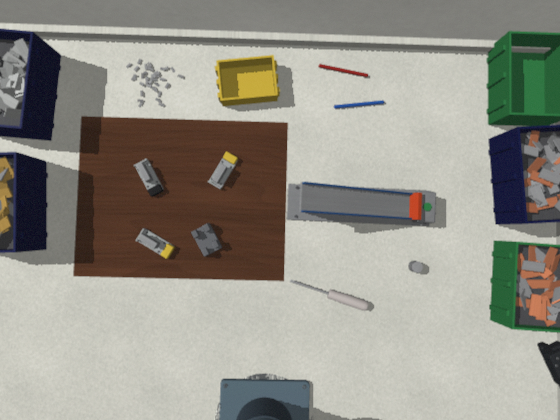

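View pics/side0.png

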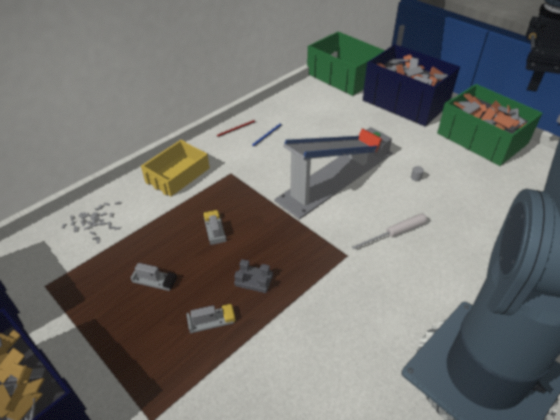

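The top view shows a yellow-nosed arm near (222,170) with its nose up-right, and another near (154,243) with its nose right-down. The black-nosed arm is near (148,177). The chute runs from (300,200), the high end, to the stop at (417,206). I'll enlarge both areas.

Run:
```python
import cv2
i=cv2.imread("pics/top0.png")
a=cv2.resize(i[145:265,125:245],None,fx=5,fy=5,interpolation=cv2.INTER_CUBIC)
cv2.imwrite("pics/c1.png",a)
b=cv2.resize(i[165:245,280:440],None,fx=5,fy=5,interpolation=cv2.INTER_CUBIC)
cv2.imwrite("pics/c2.png",b)
```

```text
(no output)
```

View pics/c1.png

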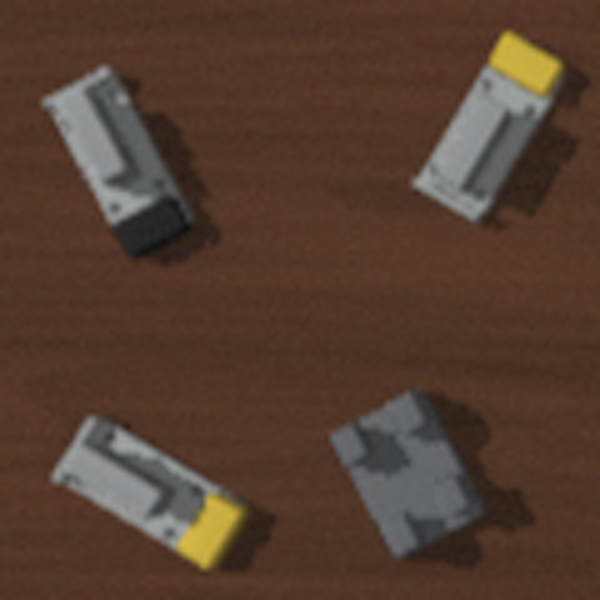

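View pics/c2.png

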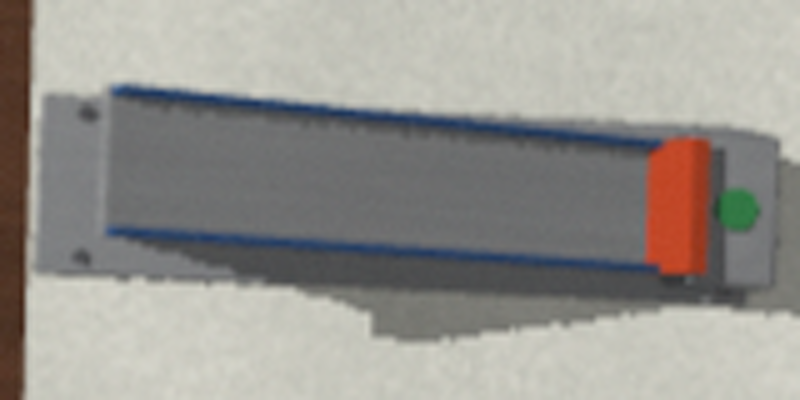

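Create h.py:
```python
import numpy as np
from scipy.optimize import least_squares
from scipy.spatial.transform import Rotation as Ro
d=np.load("pics/top.npz"); K,p=d["K"],d["p"]; R=d["R"]; R=Ro.from_rotvec(R.ravel()).as_matrix() if R.size==3 else R
def proj(P):
    c=(P-p)@R; q=c@K.T; return q[:,:2]/q[:,2:]
def pose(L,v):
    c,s=np.cos(v[2]),np.sin(v[2]); L=np.array(L)/1000
    return np.c_[v[0]+c*L[:,0]-s*L[:,1],v[1]+s*L[:,0]+c*L[:,1],L[:,2]]
def fit(L,px,off,x0):
    uv=(np.array(px)+.5)/5-.5+off
    r=least_squares(lambda v:(proj(pose(L,v))-uv).ravel(),x0,loss="soft_l1")
    print(np.round(r.x[:2],4),"yaw",round(float(np.degrees(r.x[2])),2),"res",np.round(r.fun,1)); return r.x
```

Run:
```python
from h import *
L=[[58,18,18],[58,-18,18],[38,18,18],[38,-18,18],[-32,18,11],[-32,-18,11]]
fit(L,[(508,30),(565,68),(490,65),(550,97),(413,185),(478,221)],[125,145],[.56,.14,-.5])
fit(L,[(245,505),(208,570),(205,493),(180,548),(95,415),(52,480)],[125,145],[.39,.3,-2.1])
C=[[272,28,172],[272,-28,172],[0,28,45],[0,-28,45],[267.7,32,181],[267.7,-32,181]]
# chute x uphill = +y world ; y across: left of +y = -x world
fit(C,[(107,228),(107,95),(648,262),(649,152),(109,237),(112,84)],[280,165],[.48,-.33,1.57])
```

```text
[0.6097 0.1228] yaw -29.58 res [-0.1 -0.2  1.  -0.3 -0.7 -0.3 -0.2  0.7  0.4  0.  -0.2  0.3]
[0.4414 0.29  ] yaw -118.29 res [ 0.2  0.3  0.2  0.1  1.2 -1.3 -1.3  0.5 -0.8  0.1  0.3 -0.2]
[ 0.5409 -0.3389] yaw 88.88 res [-0.9 -0.1  0.2  0.2 -1.1  0.4 -0.6 -0.6  1.  -0.1  1.6  0.2]
```

Create go.py:
```python
import sys, numpy as np
from station import env
from scipy.spatial.transform import Rotation as Ro
A=(.6097,.1228,-29.58); B=(.4414,.29,-118.29); CH=np.array([.5409,-.3389]); CY=88.88
def bench(v,h): return np.array([v[0],v[1],h]), Ro.from_euler("z",v[2],degrees=True)
def chute(s,h):  # part pose in the chute, tcp h above floor along its normal
    R=Ro.from_euler("ZY",[CY+180,25],degrees=True)
    u=Ro.from_euler("z",CY,degrees=True).apply([.906*s,0,0])
    return np.array([CH[0],CH[1],0])+u+[0,0,.045+.423*s]+R.apply([0,0,h]), R
def need(P,R):
    o=env.observe(); T=Ro.from_rotvec(o["tcp_rot"]); G=R*Ro.from_matrix(np.diag([-1.,1,-1]))
    print("t",round(o["t"],2),"F",np.round(o["ft_force"],1),"tcp",np.round(o["tcp_pos"],4),"goal",np.round(P,4))
    print("rot",np.round((T.inv()*G).as_rotvec(),3)," shift in goal axes",np.round(G.inv().apply(P-o["tcp_pos"]),4)," in present axes",np.round(T.inv().apply(P-o["tcp_pos"]),4))
```

```bash
python3 -c "
from go import *
need(*bench(A,.26))"
```

```text
t 0.1 F [-0.9  0.6  0.4] tcp [ 0.2818 -0.5852  0.2599] goal [0.6097 0.1228 0.26  ]
rot [-1.000e-03 -2.000e-03 -2.176e+00]  shift in goal axes [ 6.430e-02  7.776e-01 -1.000e-04]  in present axes [ 6.026e-01 -4.956e-01  6.000e-04]
```

Careful with the scale: shifts go in shares of 50 mm and turns go in shares of 2 pi rad. That gives: 0.0335 m is 0.67, -0.0275 m is -0.55.

jog_arm([
  [[0.67, -0.55, 0, 0, 0, 0, 0.088], [0.67, -0.55, 0, 0, 0, 0, 0.088], [0.67, -0.55, 0, 0, 0, 0, 0.088], [0.67, -0.55, 0, 0, 0, 0, 0.088], [0.67, -0.55, 0, 0, 0, 0, 0.088], [0.67, -0.55, 0, 0, 0, 0, 0.088], [0.67, -0.55, 0, 0, 0, 0, 0.088], [0.67, -0.55, 0, 0, 0, 0, 0.088], [0.67, -0.55, 0, 0, 0, 0, 0.088], [0.67, -0.55, 0, 0, 0, 0, 0.088], [0.67, -0.55, 0, 0, 0, 0, 0.088], [0.67, -0.55, 0, 0, 0, 0, 0.088], [0.67, -0.55, 0, 0, 0, 0, 0.088], [0.67, -0.55, 0, 0, 0, 0, 0.088], [0.67, -0.55, 0, 0, 0, 0, 0.088], [0.67, -0.55, 0, 0, 0, 0, 0.088], [0.67, -0.55, 0, 0, 0, 0, 0.088], [0.67, -0.55, 0, 0, 0, 0, 0.088]],
])

```text
t: 1.9
tcp_pos: [0.6108, 0.1235, 0.2603]
tcp_rot: [3.063, 0.699, -0.001]
ft_force: [0.2, -0.2, 0.0]
grip_width: 0.0883
grip_force: 0.0
```

jog_arm([
  [[0, 0, 0, 0, 0, -0.0231, 0.088], [0, 0, 0, 0, 0, -0.0231, 0.088], [0, 0, 0, 0, 0, -0.0231, 0.088], [0, 0, 0, 0, 0, -0.0231, 0.088], [0, 0, 0, 0, 0, -0.0231, 0.088], [0, 0, 0, 0, 0, -0.0231, 0.088], [0, 0, 0, 0, 0, -0.0231, 0.088], [0, 0, 0, 0, 0, -0.0231, 0.088], [0, 0, 0, 0, 0, -0.0231, 0.088], [0, 0, 0, 0, 0, -0.0231, 0.088], [0, 0, 0, 0, 0, -0.0231, 0.088], [0, 0, 0, 0, 0, -0.0231, 0.088], [0, 0, 0, 0, 0, -0.0231, 0.088], [0, 0, 0, 0, 0, -0.0231, 0.088], [0, 0, 0, 0, 0, -0.0231, 0.088], [0, 0, 0, 0, 0, 0, 0.088]],
])

```text
t: 3.5
tcp_pos: [0.6103, 0.1217, 0.2601]
tcp_rot: [-0.802, -3.036, 0.0]
ft_force: [-0.0, -0.4, 0.3]
grip_width: 0.0884
grip_force: 0.0
```

Run:
```python
from go import *
import cv2
need(*bench(A,.036))
f=env.grab_frame("wrist"); cv2.imwrite("pics/w1.png",f["pixels"]); print(f["hand_eye"],f["intrinsics"])
```

```text
t 3.5 F [-0.  -0.4  0.3] tcp [0.6103 0.1217 0.2601] goal [0.6097 0.1228 0.036 ]
rot [-0.    -0.001 -0.001]  shift in goal axes [0.0011 0.0007 0.2241]  in present axes [0.0008 0.0008 0.2241]
[[-1.12365007e-03 -9.53684128e-01 -3.00807781e-01  7.80770054e-02]
 [ 9.99999335e-01 -9.93868437e-04 -5.84468832e-04  5.04221877e-04]
 [ 2.58435289e-04 -3.00808238e-01  9.53684611e-01 -1.24683273e-01]
 [ 0.00000000e+00  0.00000000e+00  0.00000000e+00  1.00000000e+00]] [[361.69829972   0.         277.900781  ]
 [  0.         361.69829972 207.49994588]
 [  0.           0.           1.        ]]
```

View pics/w1.png

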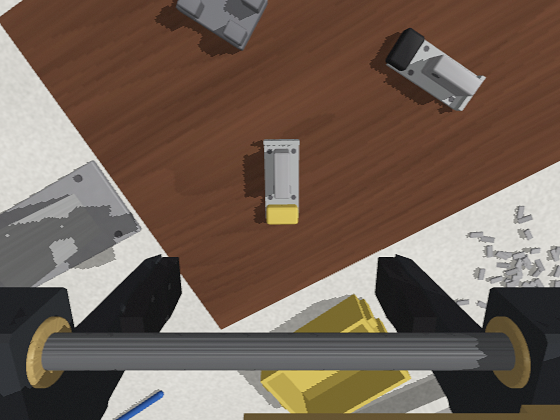

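The wrist view shows the first arm upright with its nose toward the image bottom, which is tool −x. The web top is centred at about (283,173) and the nose is at rows 205–224, centred at u=282. I'll check the offset from those.

Add to go.py:
```python
K=np.array([[361.698,0,277.9],[0,361.698,207.5],[0,0,1]])
H=np.array([[-1.1236e-3,-.953684,-.300808,.078077],[1,-9.94e-4,-5.84e-4,5.04e-4],[2.58e-4,-.300808,.953685,-.124683]])
def wray(uv,z,T=None,P=None):  # wrist pixel -> world at height z
    o=env.observe(); T=T or Ro.from_rotvec(o["tcp_rot"]); P=o["tcp_pos"] if P is None else P
    d=T.apply(H[:,:3]@np.linalg.inv(K)@[*uv,1]); c=P+T.apply(H[:,3])
    return c+d*(z-c[2])/d[2]
```

Run:
```python
from go import *
from station import env
import cv2
for uv,z in (((283,173),.038),((282,223),.018),((282,205),.018),((282,140),.016)):
    w=wray(uv,z); l=Ro.from_euler("z",A[2],degrees=True).inv().apply(w-[A[0],A[1],0]); print(np.round(w,4),"part frame mm",np.round(l*1000,1))
i=cv2.imread("pics/w1.png")[130:235,235:330]; cv2.imwrite("pics/w1c.png",cv2.resize(i,None,fx=5,fy=5,interpolation=cv2.INTER_CUBIC))
```

```text
[0.6093 0.1283 0.038 ] part frame mm [-3.1  4.6 38. ]
[0.6603 0.0984 0.018 ] part frame mm [56.   3.7 18. ]
[0.6426 0.1084 0.018 ] part frame mm [35.7  3.8 18. ]
[0.5835 0.1422 0.016 ] part frame mm [-32.3   4.   16. ]
```

View pics/w1c.png

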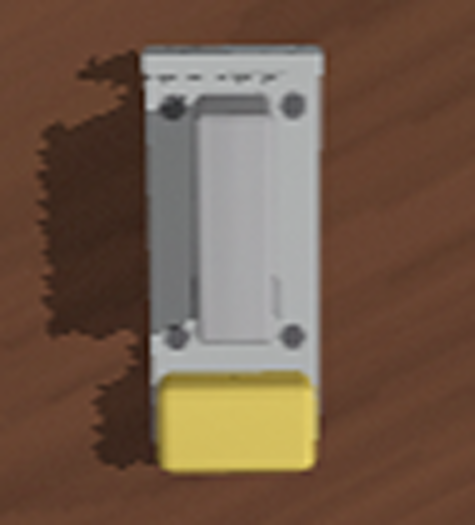

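The crop puts the web top centre at (281.7,175.7) in the full frame. That is about 4 mm to +y of the top-view estimate and −1.5 mm in x, so I'll correct for it, go down and grip.

Scaled: 0.04 m is 0.8, 0.034 m is 0.68.

jog_arm([
  [[0.044, 0.076, 0.68, 0, 0, 0, 0.088], [0, 0, 0.8, 0, 0, 0, 0.088], [0, 0, 0.8, 0, 0, 0, 0.088], [0, 0, 0.8, 0, 0, 0, 0.088], [0, 0, 0.8, 0, 0, 0, 0.088], [0, 0, 0.4, 0, 0, 0, 0.088], [0, 0, 0.2, 0, 0, 0, 0.088], [0, 0, 0, 0, 0, 0, 0.088], [0, 0, 0, 0, 0, 0, 0], [0, 0, 0, 0, 0, 0, 0], [0, 0, 0, 0, 0, 0, 0], [0, 0, 0, 0, 0, 0, 0], [0, 0, 0, 0, 0, 0, 0], [0, 0, 0, 0, 0, 0, 0], [0, 0, 0, 0, 0, 0, 0]],
])

```text
t: 5.05
tcp_pos: [0.6105, 0.1264, 0.0367]
tcp_rot: [-0.804, -3.037, 0.0]
ft_force: [-0.5, -0.7, -0.9]
grip_width: 0.0342
grip_force: 0.0
```

```bash
python3 -c "
from go import *
need(*chute(.085,.16))"
```

```text
t 5.05 F [-0.5 -0.7 -0.9] tcp [0.6105 0.1264 0.0367] goal [ 0.5411 -0.3295  0.226 ]
rot [-0.234  0.393  1.055]  shift in goal axes [-0.3344 -0.0605 -0.3647]  in present axes [-0.1654 -0.4305 -0.1892]
```

Scaled: -0.04 m is -0.8, -0.02 m is -0.4.

jog_arm([
  [[0, 0, 0, 0, 0, 0, 0], [0, 0, 0, 0, 0, 0, 0], [0, 0, 0, 0, 0, 0, 0], [0, 0, 0, 0, 0, 0, 0], [0, 0, 0, 0, 0, 0, 0], [0, 0, -0.4, 0, 0, 0, 0], [0, 0, -0.8, 0, 0, 0, 0], [0, 0, -0.8, 0, 0, 0, 0], [0, 0, -0.8, 0, 0, 0, 0], [0, 0, -0.8, 0, 0, 0, 0], [0, 0, -0.8, 0, 0, 0, 0], [0, 0, 0, 0, 0, 0, 0]],
])

```text
t: 6.25
tcp_pos: [0.6129, 0.1282, 0.2641]
tcp_rot: [0.801, 3.028, 0.008]
ft_force: [0.8, 0.2, -1.8]
grip_width: 0.0158
grip_force: 30.0
```

jog_arm([
  [[-0.27, -0.72, 0, 0, 0, 0.0159, 0], [-0.27, -0.72, 0, 0, 0, 0, 0], [-0.27, -0.72, 0, 0, 0, 0, 0], [-0.27, -0.72, 0, 0, 0, 0, 0], [-0.27, -0.72, 0, 0, 0, 0, 0], [-0.27, -0.72, 0, 0, 0, 0, 0], [-0.27, -0.72, 0, 0, 0, 0, 0], [0, 0, 0, 0, 0, 0.0191, 0], [0, 0, 0, 0, 0, 0.0191, 0], [0, 0, 0, 0, 0, 0.0191, 0], [0, 0, 0, 0, 0, 0.0191, 0], [0, 0, 0, 0, 0, 0.0191, 0], [0, 0, 0, 0, 0, 0.0191, 0], [0, 0, 0, 0, 0, 0.0191, 0], [0, 0, 0, 0, 0, 0.0191, 0], [0, 0, 0, 0, 0, 0, 0]],
])

```text
t: 7.85
tcp_pos: [0.5449, -0.1342, 0.2569]
tcp_rot: [-2.229, -2.213, 0.001]
ft_force: [-0.2, 0.4, -0.8]
grip_width: 0.0158
grip_force: 30.0
```

Run:
```python
from go import *
import cv2
need(*chute(.1,.12))
f=env.grab_frame("wrist"); cv2.imwrite("pics/w2.png",f["pixels"])
```

```text
t 7.85 F [-0.2  0.4 -0.8] tcp [ 0.5449 -0.1342  0.2569] goal [ 0.5417 -0.299   0.1961]
rot [-0.003  0.436  0.012]  shift in goal axes [-0.1752  0.     -0.0145]  in present axes [-0.1649 -0.002   0.0609]
```

View pics/w2.png

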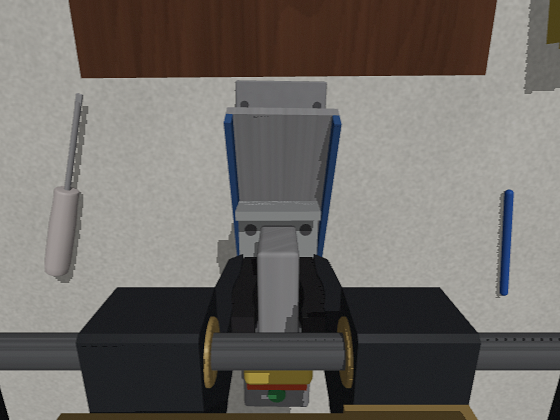

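The wrist view shows the chute's outer wall corners at the high end at u=224 and 341, row about 115. The held part's tail is centred at u≈279, so the grasp is good.

Run:
```python
from go import *
for uv,z in (((224,116),.181),((341,116),.181),((282.5,116),.181),((278.5,204),.24)):
    print(np.round(wray(uv,z),4))
print(chute(.3,.009)[0])
need(*chute(.1,.12)); need(*chute(.1,.039))
```

```text
[ 0.5166 -0.0676  0.181 ]
[ 0.5796 -0.0679  0.181 ]
[ 0.5481 -0.0678  0.181 ]
[ 0.5457 -0.0993  0.24  ]
[ 0.54613838 -0.07095477  0.18005677]
t 7.9 F [ 0.3 -0.2 -1.9] tcp [ 0.545  -0.1342  0.2569] goal [ 0.5417 -0.299   0.1961]
rot [-0.004  0.436  0.015]  shift in goal axes [-1.751e-01 -1.000e-04 -1.450e-02]  in present axes [-0.1648 -0.0026  0.0609]
t 7.9 F [ 0.3 -0.2 -1.9] tcp [ 0.545  -0.1342  0.2569] goal [ 0.5423 -0.2648  0.1226]
rot [-0.004  0.436  0.015]  shift in goal axes [-1.751e-01 -1.000e-04  6.650e-02]  in present axes [-0.1306 -0.0021  0.1343]
```

Scaled: -0.035 m is -0.7, 0.001 m is 0.02, 0.109 rad / 6.2832 = 0.0173.

jog_arm([
  [[0, 0, 0, 0, 0.0173, 0.0006, 0], [0, 0, 0, 0, 0.0173, 0.0006, 0], [0, 0, 0, 0, 0.0173, 0.0006, 0], [0, 0, 0, 0, 0.0173, 0.0005, 0], [-0.7, 0, 0, 0, 0, 0, 0], [-0.7, 0, 0, 0, 0, 0, 0], [-0.7, 0.02, 0, 0, 0, 0, 0], [-0.7, 0, 0, 0, 0, 0, 0], [-0.7, 0, 0, 0, 0, 0, 0], [0, 0, 0.6, 0, 0, 0, 0], [0, 0, 0, 0, 0, 0, 0], [0, 0, 0, 0, 0, 0, 0]],
])

```text
t: 9.1
tcp_pos: [0.5429, -0.2794, 0.1561]
tcp_rot: [-1.998, -1.961, -0.442]
ft_force: [0.4, -0.5, -1.1]
grip_width: 0.0157
grip_force: 30.0
```

Run:
```python
from go import *
need(*chute(.1,.039))
```

```text
t 9.1 F [ 0.4 -0.5 -1.1] tcp [ 0.5429 -0.2794  0.1561] goal [ 0.5423 -0.2648  0.1226]
rot [-0.003 -0.001 -0.   ]  shift in goal axes [-0.0009 -0.0008  0.0365]  in present axes [-0.0009 -0.0007  0.0365]
```

Scaled: 0.02 m is 0.4, 0.01 m is 0.2.

jog_arm([
  [[0, 0, 0.4, 0, 0, 0, 0], [0, 0, 0.2, 0, 0, 0, 0], [0, 0, 0.1, 0, 0, 0, 0], [0, 0, 0, 0, 0, 0, 0], [0, 0, 0, 0, 0, 0, 0]],
])

```text
t: 9.6
tcp_pos: [0.5435, -0.2661, 0.1246]
tcp_rot: [-2.003, -1.96, -0.441]
ft_force: [0.0, 0.0, -1.5]
grip_width: 0.0157
grip_force: 30.0
```

Run:
```python
from go import *
import cv2
need(*chute(.1,.039))
f=env.grab_frame("side"); cv2.imwrite("pics/s2.png",cv2.resize(f["pixels"][90:230,250:430],None,fx=4,fy=4,interpolation=cv2.INTER_CUBIC))
```

```text
t 9.6 F [ 0.   0.  -1.5] tcp [ 0.5435 -0.2661  0.1246] goal [ 0.5423 -0.2648  0.1226]
rot [-0.001  0.001 -0.003]  shift in goal axes [ 0.0004 -0.0011  0.0023]  in present axes [ 0.0004 -0.0011  0.0023]
```

View pics/s2.png

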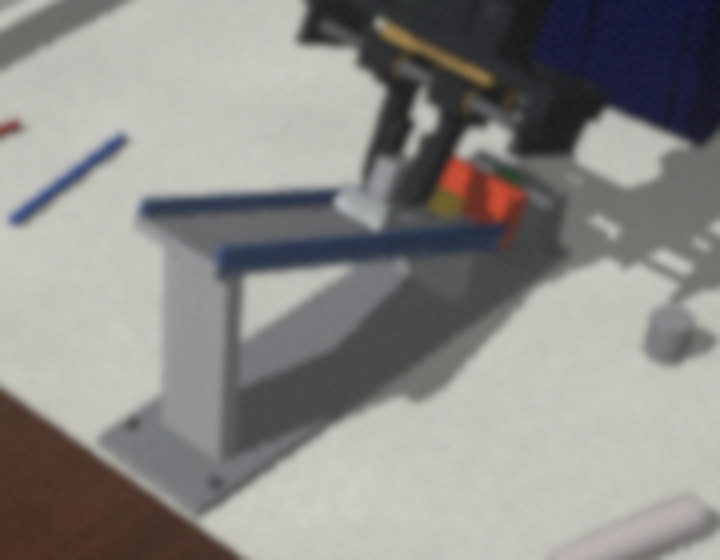

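The part (crop, about (400,205)) sits between the walls with its nose toward the stop. I'll lower it until it touches and open a little so it slides away.

Scaled: -0.04 m is -0.8, -0.03 m is -0.6.

jog_arm([
  [[0, 0, 0.06, 0, 0, 0, 0], [0, 0, 0.02, 0, 0, 0, 0], [0, 0, 0, 0, 0, 0, 0.030], [0, 0, 0, 0, 0, 0, 0.030], [0, 0, 0, 0, 0, 0, 0.030], [0, 0, 0, 0, 0, 0, 0.030], [0, 0, 0, 0, 0, 0, 0.030], [0, 0, -0.4, 0, 0, 0, 0.030], [0, 0, -0.8, 0, 0, 0, 0.030], [0, 0, -0.8, 0, 0, 0, 0.088], [0, 0, -0.6, 0, 0, 0, 0.088]],
])

```text
t: 10.75
tcp_pos: [0.5425, -0.3199, 0.2404]
tcp_rot: [-2.004, -1.959, -0.441]
ft_force: [0.6, 0.5, -0.9]
grip_width: 0.044
grip_force: 0.0
```

Run:
```python
from go import *
import cv2
need(*bench(B,.2))
f=env.grab_frame("wrist"); cv2.imwrite("pics/w3.png",f["pixels"])
```

```text
t 10.75 F [ 0.6  0.5 -0.9] tcp [ 0.5425 -0.3199  0.2404] goal [0.4414 0.29   0.2   ]
rot [-0.105 -0.427  0.464]  shift in goal axes [ 0.4891 -0.378   0.0404]  in present axes [ 0.5337 -0.1143  0.293 ]
```

View pics/w3.png

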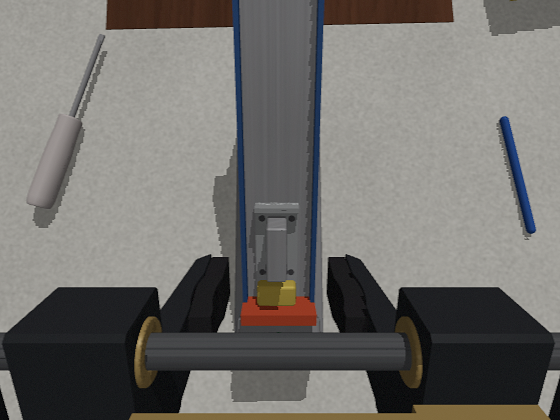

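The first arm has slid down with its nose against the stop (yellow at (277,293), orange at row 305). Next is the second one.

Scaled: 0.0405 m is 0.81, -0.0067 m is -0.134, -0.109 rad / 6.2832 = -0.0173.

jog_arm([
  [[0, 0, 0, 0, -0.0173, 0, 0.088], [0, 0, 0, 0, -0.0173, 0, 0.088], [0, 0, 0, 0, -0.0173, 0, 0.088], [0, 0, 0, 0, -0.0173, 0, 0.088], [0.81, -0.134, 0, 0, 0, 0, 0.088], [0.81, -0.134, 0, 0, 0, 0, 0.088], [0.81, -0.134, 0, 0, 0, 0, 0.088], [0.81, -0.134, 0, 0, 0, 0, 0.088], [0.81, -0.134, 0, 0, 0, 0, 0.088], [0.81, -0.134, 0, 0, 0, 0, 0.088], [0.81, -0.134, 0, 0, 0, 0, 0.088], [0.81, -0.134, 0, 0, 0, 0, 0.088], [0.81, -0.134, 0, 0, 0, 0, 0.088], [0.81, -0.134, 0, 0, 0, 0, 0.088], [0.81, -0.134, 0, 0, 0, 0, 0.088], [0.81, -0.134, 0, 0, 0, 0, 0.088], [0.81, -0.134, 0, 0, 0, 0, 0.088], [0.81, -0.134, 0, 0, 0, 0, 0.088], [0.81, -0.134, 0, 0, 0, 0, 0.088]],
])

```text
t: 12.7
tcp_pos: [0.454, 0.2922, 0.2383]
tcp_rot: [-2.243, -2.196, 0.004]
ft_force: [1.1, -0.3, -0.4]
grip_width: 0.0881
grip_force: 0.0
```

jog_arm([
  [[0, 0, 0, 0, 0, 0.0191, 0.088], [0, 0, 0, 0, 0, 0.0191, 0.088], [0, 0, 0, 0, 0, 0.0191, 0.088], [0, 0, 0, 0, 0, 0.0191, 0.088], [0, 0, 0, 0, 0, 0, 0.088]],
])

```text
t: 13.2
tcp_pos: [0.4544, 0.2907, 0.2383]
tcp_rot: [-2.702, -1.599, 0.005]
ft_force: [-1.3, 0.3, -0.2]
grip_width: 0.0879
grip_force: 0.0
```

Run:
```python
from go import *
import cv2
need(*bench(B,.036))
f=env.grab_frame("wrist"); cv2.imwrite("pics/w4.png",cv2.resize(f["pixels"][100:240,210:350],None,fx=4,fy=4,interpolation=cv2.INTER_CUBIC))
```

```text
t 13.2 F [-1.3  0.3 -0.2] tcp [0.4544 0.2907 0.2383] goal [0.4414 0.29   0.036 ]
rot [-0.003  0.002 -0.008]  shift in goal axes [-0.0068 -0.0111  0.2023]  in present axes [-0.0065 -0.0104  0.2023]
```

View pics/w4.png

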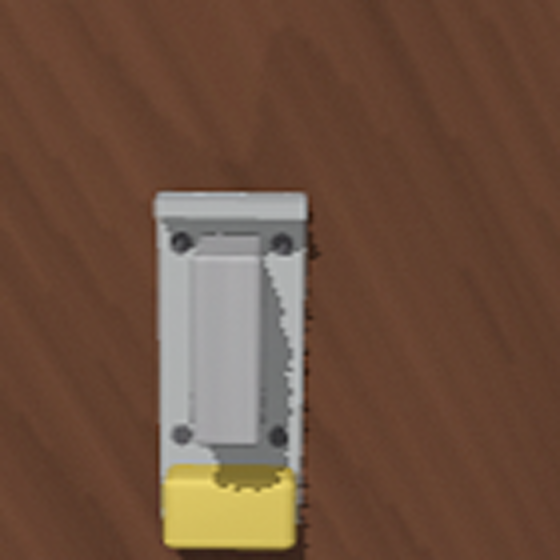

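The web top is centred at crop (226,350), i.e. full frame (266.4,187.4), and the arm is aligned with its nose at the bottom.

Run:
```python
from go import *
w=wray((266.4,187.4),.038); print(w)
need(np.array([w[0],w[1],.036]),bench(B,0)[1])
```

```text
[0.44233997 0.29130492 0.038     ]
t 13.25 F [ 1.   0.7 -0.8] tcp [0.4544 0.2907 0.2383] goal [0.4423 0.2913 0.036 ]
rot [-0.003  0.002 -0.005]  shift in goal axes [-0.0052 -0.0109  0.2023]  in present axes [-0.0049 -0.0103  0.2023]
```

Scaled: 0.04 m is 0.8, 0.03 m is 0.6, -0.006 rad / 6.2832 = -0.001.

jog_arm([
  [[-0.11, -0.21, 0.6, 0, 0, -0.001, 0.088], [0, 0, 0.8, 0, 0, 0, 0.088], [0, 0, 0.8, 0, 0, 0, 0.088], [0, 0, 0.8, 0, 0, 0, 0.088], [0, 0, 0.6, 0, 0, 0, 0.088], [0, 0, 0.4, 0, 0, 0, 0.088], [0, 0, 0.04, 0, 0, 0, 0.088], [0, 0, 0, 0, 0, 0, 0], [0, 0, 0, 0, 0, 0, 0], [0, 0, 0, 0, 0, 0, 0], [0, 0, 0, 0, 0, 0, 0], [0, 0, 0, 0, 0, 0, 0], [0, 0, 0, 0, 0, 0, 0], [0, 0, 0, 0, 0, 0, 0], [0, 0, 0, 0, 0, 0, 0], [0, 0, 0, 0, 0, 0, 0], [0, 0, 0, 0, 0, 0, 0], [0, 0, 0, 0, 0, 0, 0], [0, 0, 0, 0, 0, 0, 0]],
])

```text
t: 15.15
tcp_pos: [0.4423, 0.2908, 0.0364]
tcp_rot: [-2.697, -1.608, 0.004]
ft_force: [-0.3, -0.6, 0.6]
grip_width: 0.0158
grip_force: 29.9
```

jog_arm([
  [[0, 0, -0.4, 0, 0, 0, 0], [0, 0, -0.8, 0, 0, 0, 0], [0, 0, -0.8, 0, 0, 0, 0], [0, 0, -0.8, 0, 0, 0, 0], [0, 0, -0.8, 0, 0, 0, 0], [0, 0, -0.8, 0, 0, 0, 0], [0, 0, -0.8, 0, 0, 0, 0], [0, 0, 0, 0, 0, -0.0185, 0], [0, 0, 0, 0, 0, -0.0185, 0], [0, 0, 0, 0, 0, -0.0185, 0], [0, 0, 0, 0, 0, -0.0185, 0], [0, 0, 0, 0, 0, 0, 0]],
])

```text
t: 16.35
tcp_pos: [0.443, 0.2905, 0.296]
tcp_rot: [-2.253, -2.185, 0.005]
ft_force: [0.2, -0.1, -0.4]
grip_width: 0.0157
grip_force: 29.9
```

```bash
python3 -c "
from go import *
need(*chute(.19,.1))"
```

```text
t 16.35 F [ 0.2 -0.1 -0.4] tcp [0.443  0.2905 0.296 ] goal [ 0.5434 -0.209   0.216 ]
rot [-0.001  0.437 -0.012]  shift in goal axes [-0.4847  0.1102 -0.1377]  in present axes [-0.4962  0.116   0.0798]
```

Scaled: -0.0382 m is -0.764, 0.009 m is 0.18, 0.109 rad / 6.2832 = 0.0173.

jog_arm([
  [[-0.764, 0.18, 0, 0, 0, -0.0019, 0], [-0.764, 0.18, 0, 0, 0, 0, 0], [-0.764, 0.18, 0, 0, 0, 0, 0], [-0.764, 0.18, 0, 0, 0, 0, 0], [-0.764, 0.18, 0, 0, 0, 0, 0], [-0.764, 0.18, 0, 0, 0, 0, 0], [-0.764, 0.18, 0, 0, 0, 0, 0], [-0.764, 0.18, 0, 0, 0, 0, 0], [-0.764, 0.18, 0, 0, 0, 0, 0], [-0.764, 0.18, 0, 0, 0, 0, 0], [-0.764, 0.18, 0, 0, 0, 0, 0], [-0.764, 0.18, 0, 0, 0, 0, 0], [-0.764, 0.18, 0, 0, 0, 0, 0], [0, 0, 0, 0, 0.0173, 0, 0], [0, 0, 0, 0, 0.0173, 0, 0], [0, 0, 0, 0, 0.0173, 0, 0], [0, 0, 0, 0, 0.0173, 0, 0], [0, 0, 0, 0, 0, 0, 0], [0, 0, 0, 0, 0, 0, 0]],
])

```text
t: 18.25
tcp_pos: [0.5498, -0.2082, 0.2955]
tcp_rot: [-2.004, -1.959, -0.437]
ft_force: [0.5, 0.5, -1.4]
grip_width: 0.0155
grip_force: 29.9
```

```bash
python3 -c "
from go import *
need(*chute(.19,.041))"
```

```text
t 18.25 F [ 0.5  0.5 -1.4] tcp [ 0.5498 -0.2082  0.2955] goal [ 0.5439 -0.1841  0.1625]
rot [-0.003  0.002 -0.004]  shift in goal axes [-0.0345 -0.0064  0.1306]  in present axes [-0.0342 -0.0058  0.1307]
```

Scaled: 0.04 m is 0.8, -0.0048 m is -0.096.

jog_arm([
  [[-0.68, -0.096, 0, 0, 0, 0, 0], [0, 0, 0.8, 0, 0, 0, 0], [0, 0, 0.8, 0, 0, 0, 0], [0, 0, 0.6, 0, 0, 0, 0], [0, 0, 0.3, 0, 0, 0, 0], [0, 0, 0, 0, 0, 0, 0], [0, 0, 0, 0, 0, 0, 0]],
])

```text
t: 18.95
tcp_pos: [0.546, -0.1852, 0.1695]
tcp_rot: [-2.0, -1.964, -0.439]
ft_force: [0.3, 0.6, -1.2]
grip_width: 0.0155
grip_force: 29.9
```

```bash
python3 -c "
from go import *
need(*chute(.19,.036))"
```

```text
t 18.95 F [ 0.3  0.6 -1.2] tcp [ 0.546  -0.1852  0.1695] goal [ 0.544 -0.182  0.158]
rot [-0.002  0.002  0.001]  shift in goal axes [-0.002  -0.0021  0.0118]  in present axes [-0.002  -0.0021  0.0118]
```

Scaled: -0.04 m is -0.8, -0.02 m is -0.4.

jog_arm([
  [[0, -0.02, 0.14, 0, 0, 0, 0], [0, 0, 0.06, 0, 0, 0, 0], [0, 0, 0.02, 0, 0, 0, 0], [0, 0, 0, 0, 0, 0, 0.030], [0, 0, 0, 0, 0, 0, 0.030], [0, 0, 0, 0, 0, 0, 0.030], [0, 0, 0, 0, 0, 0, 0.030], [0, 0, 0, 0, 0, 0, 0.030], [0, 0, -0.4, 0, 0, 0, 0.030], [0, 0, -0.8, 0, 0, 0, 0.030], [0, 0, -0.8, 0, 0, 0, 0.088], [0, 0, -0.8, 0, 0, 0, 0.088], [0, 0, 0, 0, 0, 0, 0.088], [0, 0, 0, 0, 0, 0, 0.088]],
])

```text
t: 20.35
tcp_pos: [0.5437, -0.2406, 0.2857]
tcp_rot: [-2.001, -1.961, -0.441]
ft_force: [-0.1, -0.4, -0.8]
grip_width: 0.06
grip_force: 0.0
```

Run:
```python
from go import *
import cv2
need(*chute(.19,.1))
f=env.grab_frame("wrist"); cv2.imwrite("pics/w5.png",f["pixels"])
```

```text
t 20.35 F [-0.1 -0.4 -0.8] tcp [ 0.5437 -0.2406  0.2857] goal [ 0.5434 -0.209   0.216 ]
rot [-0.002  0.001 -0.001]  shift in goal axes [-0.0009 -0.0009  0.0765]  in present axes [-0.0008 -0.0007  0.0765]
```

View pics/w5.png

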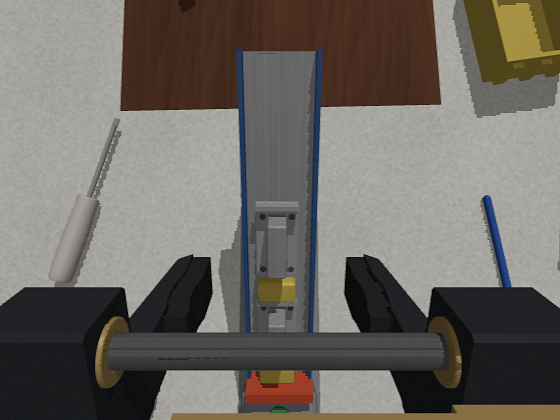

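The second arm's nose (277,290) now sits against the first one's tail, and the first one's nose is at the stop. I'll check the queue position and hand the job in.

Scaled: -0.02 m is -0.4.

jog_arm([
  [[0, 0, -0.4, 0, 0, 0, 0.088], [0, 0, 0, 0, 0, 0, 0.088], [0, 0, 0, 0, 0, 0, 0.088]],
])

```text
t: 20.7
tcp_pos: [0.5432, -0.2481, 0.3023]
tcp_rot: [-1.999, -1.96, -0.439]
ft_force: [0.1, 0.1, 0.0]
grip_width: 0.087
grip_force: 0.0
```

Run:
```python
from go import *
P,T=np.array([.5437,-.2406,.2857]),Ro.from_rotvec([-2.001,-1.961,-.441])
g,R=chute(.18,.016)
c=(T.inv().apply(g-P)-H[:,3])@H[:,:3]; q=K@c; print("expected tail pixel",q[:2]/q[2])
print(env.job_done())
```

```text
expected tail pixel [276.8033033  206.25459417]
the job is handed in; nothing more can be done
None
```

Both yellow-nosed hinge arms are queued nose-down against the orange stop (second tail seen at row 203, predicted 206), the black-nosed one was never touched, and I handed the job in at about 20.7 s; no verdict was returned.

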